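# Press the jar lid home and mark the lever's travel

## Task

A jar stands in the lid press. Press the lever's wooden pad down gently, only until the light resistance turns firm, and leave the lever where it then stays; then slide the black rider along the scale until its index stands in line with the lever's pointer, so that the travel is noted, and let go. Do not force the lever, and leave the loose things round the press where they are.

Things in the scene. Friction and masses are not known exactly. Their poses are not given: they have to be found in the camera images.
- press: Fixed grey lid press standing on the worktop, base plate 150 x 190 x 12 mm. Origin on the worktop; x axis away from its front (the side with the scale), y axis to the side the lever points to, z up. It is turned up to 0.3 rad from the world axes.
- press_jar: The small jar, 54 mm wide and 78 mm high, fixed in the press; origin under its centre. Its lid is up inside the aluminium bell (72 mm wide), so the height at which the ram meets the lid cannot be seen and differs from run to run.
- lever: Steel lever hinged about the press's x axis, with a curved ram into the bell and a hanging pointer in front. Origin on the pivot, 155 mm above the worktop. At zero travel (starts: 0 to 0.08 rad) the arm slants up at 0.45 rad towards +y of the press and the body's axes are the press's; pressing turns it about the press's -x. It stays where it is left.
- lever_pad (a point): Centre of the upper face of the wooden press pad (46 x 46 x 10 mm) at the lever's end, 200 mm from the pivot; it moves on an arc. Moving takes 1 to 3 N; after 0.25 to 0.65 rad of travel the ram meets the lid and the resistance grows by about 2 N per mm at the pad. Over 7 N it is firm; over 22 N the lid would crack. Let go, it springs back a few mm.
- lever_pivot (a point): The pivot of the lever, in the middle plane of lever, ram and pad. The lever turns about it up to 0.85 rad.
- pointer_tip (a point): Lower tip of the lever's thin black pointer, 100 mm below the pivot along the pointer and 47 mm in front of the lever's plane. As the lever goes down it swings sideways to -y of the press, up to about 65 mm.
- rider_index (a point): Top of the thin upright steel fin at the back of the black rider: the index. Its axes are the press's axes. The rider slides along the press's y on a steel bar with 118 mm travel, starts near the +y end and holds by friction of about 1 N.
- rider_tab (a point): Centre of the top of the rider's pinch tab, 12 mm thick along y, 22 mm along x, standing 36 mm above the rider's saddle (24 mm wide along y). It is 39.5 mm in front of the index.
- small_jar: Small loose jar 51 x 51 x 70 mm standing to the side of the press; origin under its centre. Leave alone.
- loose_lid: Loose jar lid 63 mm wide, 13 mm high, lying by the press. Leave alone.
- spice: Loose spice jar 45 x 44 x 100 mm standing by the press. Leave alone.
- mug: Loose mug 85 x 122 x 94 mm. Leave alone.

How it is judged (in metres and radians):
On the way, in this order (a step that is already met when the one before it is completed fails the run):
1. the robot presses the lever with more than 7 N while its ram bears firmly on the jar's lid, for 0.2 s (contact force between lever and the fingers above 7 N and contact force between press_jar and lever above 8 N), for 0.2 s.
2. the rider's index is within 5 mm of the pointer's tip along the scale, with the robot off the lever (y of pointer_tip in the frame of rider_index between -0.005 and 0.005 m and contact force between lever and the fingers below 0.3 N), for 0.2 s.
At the end, for the whole second after the job is handed in: The lever is at rest where it stayed after firming up on the lid, and the rider's index is within 5 mm of the pointer's tip along the scale (y of pointer_tip in the frame of rider_index between -0.005 and 0.005 m and angular speed of lever below 0.05 rad/s); the robot touches nothing.
It fails at once if the robot bears on the lever with more than 22 N (contact force between lever and the fingers above 22 N or contact force between lever and the arm above 22 N).
It fails at once if a loose thing is moved by more than 2 cm (distance of any of small_jar, loose_lid, spice, mug from where it was at the start of the episode above 0.02 m).
It also fails if it takes over 67 s, if anything falls off the work surface, if the arm or the gripper's body presses on something with over 40 N, if the wrist force passes 120 N, or if a joint passes its speed limit or range.

## Robot

A 6-joint arm with a two-finger parallel gripper is mounted at the origin on the work surface; the furniture and walls round the work are solid. World frame = base frame: x ahead of the robot, y to its left, z up, the work surface at z = 0. Lengths are in mm, angles in rad, forces in N, time in s.
With the tool pointing down it reaches from about 375 to 975 mm from the base axis. Payload 3.8 kg.
Tool frame: the origin (TCP) lies at the very end of the fingers, on their centre line; the grasp point (between the pads) lies 19 mm behind it (arm.hold_point_z is the distance from the TCP to the grasp point, in mm); z points along the fingers, y is the line along which they close (so a half turn about z gives the same grasp; the last joint's range is limited). The gripper opens to 88 mm and grips with 3 to 60 N. Pads are 18 mm wide; open, the fingers measure 123 mm over their backs; the gripper's body (75 mm by 187 mm) begins 45 mm behind the grasp point.
Start: joints at [-1.163, 0.264, 1.604, -0, 1.274, -0.037], TCP at [290.431, -609.317, 238.706] pointing down, gripper open.
Joint ranges: [-2.63, 2.63], [-0.94, 2.18], [0.31, 2.57], [-1.31, 4.45], [0, 2.66], [-2.55, 2.55]. Speed limits (rad/s): [2.57, 2.57, 3.14, 3.14, 3.14, 3.14].

## Interface

Orientations are given as a unit quaternion [x, y, z, w].
In Python, from station import arm gives the robot as it stands.
- The arm moves only by the shell command python3 -m inch 'ROWS' [FORCE]. ROWS is JSON, a list of rows, each an object of numbers: "claw": the opening, from -1 (shut) to 1 (fully open); "dx", "dy", "dz": the shift along the world's x, y, z in cm; "roll": the turn about the world's z in units of 10 degrees (1.0 is 10 degrees). In form: [{"claw": .., "dx": .., "dy": .., "dz": .., "roll": ..}, ...]. A call has exactly 10 rows; each row shifts and turns the commanded pose from where the row before left it; what a row does not reach is not made up. A row lasts 1/8 s, in which the tool goes at most 62.5 mm and 10.7 degrees, less where a joint would pass 70% of its speed; a pose out of reach is approached as far as the arm can. A call with a gripper value outside its range is refused whole. The fingers move at their own pace and stop on an object; FORCE is the grip in N (left out, the last holds). Time passes only in rows, so rows that do not move let the fingers close, or fill a call up. It gives the time, the measured TCP pose, the force, the opening and the grip force at its end, in the units of the state.
- arm.observe(): the state, without advancing time (a new reading comes with each control period).
- arm.snapshot(name): name is "scene" or "side" or "wrist"; returns a dict with "color" (480x640x3 uint8, red, green, blue), "z_map" (480x640 float32, mm along the optical axis (not along the pixel's ray), 0 where there is no reading), "K" (3x3 intrinsics, pixels), "T" (4x4, takes a point from camera to world coordinates). Camera axes: x right, y down, z forward; pixel columns grow to the right and rows downward; lengths in mm; the calibration is good to about 2 mm. The wrist camera is an equidistant fisheye: a pixel r from the principal point sees the ray r / f radians off the axis. A picture is of the moment at which its call begins.
- arm.hand_in(): hands the job in; it is judged then, once.
Trained networks look in a picture, given as the dict that the camera call returned (one of the last four; its "shot" number tells which), for a name from the list of things; names that differ only in an ending like _2 or _b are one class to them, and where a whole thing is asked for, a point or a joint stands for the part that bears it (a point fixed in the world has none). Each returns a list of dicts, best first, with "confidence" (0 to 1); they miss things now and then, are a little off and sometimes report something else, mostly with a low value. They report only what shows in the picture. A call takes as long as a camera call.
- arm.masks_of(picture, thing): "mask" (480x640 bool, what is visible of it) and "at" ([row, column] in pixels, amid what is visible of it).
The state is a dict: "time_s": time; "qpos": joint angles; "joint_velocities": joint speeds; "tau": joint torques, N m; "eef_pos": TCP position; "eef_rot": TCP orientation; "wrist_force": force on the tool from outside, world axes, zero at the start; "moment": the same for the moment, N m; "width": finger opening in mm; "gripper_force": force on a finger pad.
Only numpy, scipy, OpenCV 4.12 (cv2) and the standard library are available. Lean on these libraries where they do the work, as an engineer would, in place of code of your own. Each camera call takes 0.05 s, during which the arm holds its last target. There are 200 camera calls.

## Working session

There is one attempt and no reset: what is moved stays moved. The work goes in short steps, Python scripts to look and compute and a shell command to move; the robot and the scene stay as the last step left them, time stands still between calls to the robot, and variables do not carry over. Pictures are saved under pics/ and viewed, at most 10 in all, crops included, and the job is handed in when it is done.

```bash
ls; mkdir -p pics; cat > h.py <<'E'
import numpy as np,cv2
from station import arm
def pts(p,mask=None):
    z=p["z_map"];K=np.array(p["K"]);T=np.array(p["T"])
    m=(z>0) if mask is None else (mask&(z>0))
    v,u=np.nonzero(m);d=z[v,u]
    c=np.c_[(u-K[0,2])/K[0,0]*d,(v-K[1,2])/K[1,1]*d,d]
    return c@T[:3,:3].T+T[:3,3]
E
python3 - <<'E'
from h import *
print(arm.observe())
ims=[]
for n in("scene","side"):
    p=arm.snapshot(n);cv2.imwrite(f"pics/{n}0.png",p["color"][:,:,::-1]);
    print(n,np.round(p["T"],2).tolist(),np.round(p["K"],1).tolist())
    for t in("press","press_jar","lever","lever_pad","rider_index","rider_tab","pointer_tip","small_jar","loose_lid","spice","mug"):
        for r in arm.masks_of(p,t)[:2]:
            P=pts(p,r["mask"])
            print(t,round(r["confidence"],2),np.round(r["at"]),r["mask"].sum(),np.round(np.median(P,0)) if len(P) else 0,np.round(np.percentile(P,2,axis=0)),np.round(np.percentile(P,98,axis=0)))
E
```

```text
pics
{'time_s': 0.0, 'qpos': array([-1.16288070e+00,  2.64740222e-01,  1.60535039e+00, -8.48916780e-06,
        1.27370526e+00, -3.68904160e-02]), 'joint_velocities': array([ 0.00183312, -0.00014397,  0.00041861,  0.00131473,  0.00031706,
        0.00064254]), 'tau': array([-8.02401119e-04, -5.02116358e+01, -3.56882215e+01,  7.31567061e-02,
        2.93934275e-02, -1.63143595e-04]), 'eef_pos': array([ 290.16308692, -608.67103759,  237.40947322]), 'eef_rot': array([ 9.75369355e-01,  2.20575173e-01, -2.07179668e-04, -1.08195816e-03]), 'wrist_force': array([-0.36376001,  0.08899768, -0.45687426]), 'moment': array([ 0.00212611, -0.02928316, -0.01737548]), 'gripper_force': 0.0, 'width': 87.84541126045077}
scene [[-0.63, -0.33, 0.71, -270.4], [-0.78, 0.29, -0.56, 532.35], [-0.02, -0.9, -0.44, 625.75], [0.0, 0.0, 0.0, 1.0]] [[471.4, 0.0, 322.5], [0.0, 471.4, 239.9], [0.0, 0.0, 1.0]]
press 0.76 [231. 362.] 2097 [ 523. -222.  113.] [  490. -1478.  -542.] [1956.  -94.  251.]
press_jar 0.81 [256. 360.] 247 [ 518. -222.   47.] [ 503. -239.   16.] [ 543. -216.   71.]
press_jar 0.47 [206. 358.] 55
[... 1267 characters left out ...]
. -97. 253.]
lever_pad 0.85 [265. 280.] 965 [ 533. -196.  203.] [ 447. -305.   31.] [554. -95. 253.]
rider_tab 0.46 [278. 252.] 106 [ 441. -246.   66.] [ 399. -256.    2.] [ 450. -233.   93.]
pointer_tip 0.86 [265. 283.] 972 [ 533. -194.  205.] [ 446. -305.   44.] [554. -97. 253.]
small_jar 0.83 [241. 343.] 381 [452.  35.  60.] [422.  17.   6.] [467.  64.  74.]
loose_lid 0.87 [263. 301.] 295 [443. -91.  12.] [ 415. -118.    5.] [469. -64.  19.]
loose_lid 0.23 [266. 279.] 952 [ 533. -194.  203.] [ 417. -303.    1.] [553. -98. 253.]
spice 0.58 [337. 186.] 634 [ 519. -475.   73.] [ 430. -498.   -2.] [ 527. -452.  104.]
mug 0.64 [196. 425.] 1003 [441. 346.  58.] [400. 281.   5.] [481. 392.  95.]
```

```bash
python3 - <<'E'
import cv2
a=cv2.imread("pics/scene0.png")[150:330,260:460];b=cv2.imread("pics/side0.png")[190:370,160:360]
cv2.imwrite("pics/c0.png",cv2.resize(cv2.hconcat([a,b]),(800,360),interpolation=cv2.INTER_CUBIC))
E
```

```text
(no output)
```

View pics/c0.png

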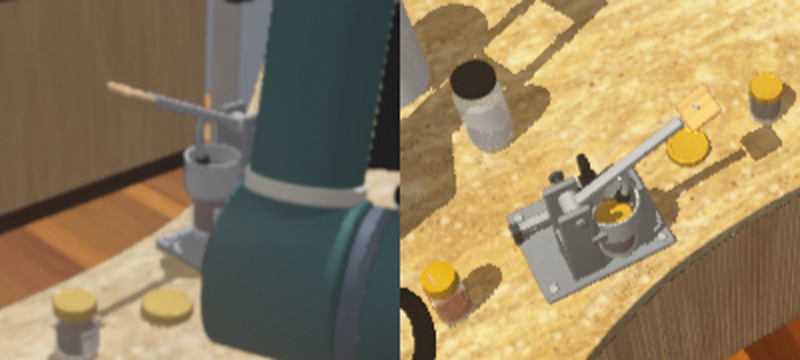

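View pics/side0.png

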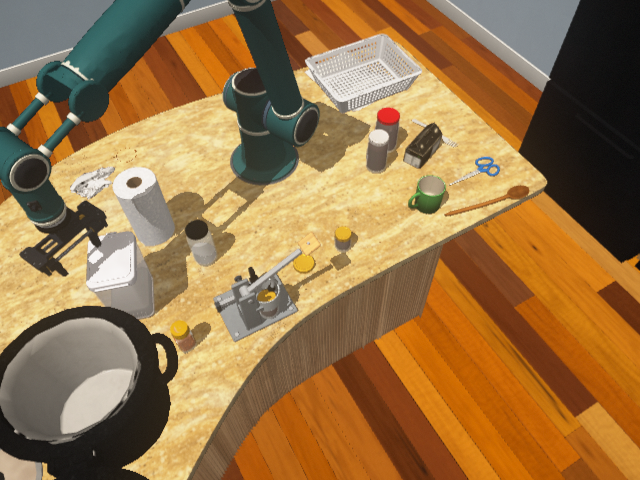

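The side view shows the press with its jar near (255,300). The lever slants to the pad at (310,245), and the loose lid lies at (304,263). The small jar is at (343,237) and the spice jar at (182,335). In the scene view the arm hides part of the press. Next I'll fit the base plate and pad.

```bash
python3 - <<'E'
from h import *
p=arm.snapshot("side")
m=np.zeros((480,640),bool)
for r in arm.masks_of(p,"press")[:1]: m|=r["mask"]
P=pts(p,m)
b=P[(P[:,2]>7)&(P[:,2]<17)]
print(len(b),cv2.minAreaRect(b[:,:2].astype(np.float32)), b[:,:2].min(0),b[:,:2].max(0))
m=arm.masks_of(p,"lever")[0]["mask"]; P=pts(p,m)
hsv=cv2.cvtColor(p["color"],cv2.COLOR_RGB2HSV)
v,u=np.nonzero(m&(p["z_map"]>0)); s=hsv[v,u,1]
w=P[(s>90)&(P[:,2]>150)]; w=w[w[:,1]>w[:,1].max()-60]
print("pad",len(w),w.mean(0),w.min(0),w.max(0))
a=P[(s<60)&(P[:,2]>150)]
print(len(a)); 
c=a[:,:2].mean(0);U=np.linalg.svd(a[:,:2]-c,full_matrices=False)[2][0];print(c,U)
# line fit robust
print(cv2.fitLine(a.astype(np.float32),cv2.DIST_HUBER,0,.01,.01).ravel())
dark=pts(p,(hsv[:,:,2]<50)&(np.indices((480,640))[0]>255)&(np.indices((480,640))[0]<310)&(np.indices((480,640))[1]>205)&(np.indices((480,640))[1]<275))
print(np.round(dark[::4]).tolist())
E
```

```text
1263 ((490.59783935546875, -271.83343505859375), (191.30535888671875, 151.14305114746094), 89.27601623535156) [ 414.07093121 -367.15127672] [ 566.90175883 -176.08091808]
pad 301 [ 534.47676986 -116.71937194  244.63826631] [ 508.78234722 -149.32142028  218.68617741] [556.17994258 -93.53140709 257.48166484]
533
[ 529.09192739 -232.78705253] [-0.08688943 -0.99621796]
[ 3.2542665e-02  9.0898341e-01  4.1555989e-01  5.3142261e+02
 -2.2368802e+02  1.9512228e+02]
[]
```

```bash
python3 -m inch '[{"claw":-1,"dx":0,"dy":0,"dz":5,"roll":0},{"claw":-1,"dx":0,"dy":0,"dz":5,"roll":0},{"claw":-1,"dx":0,"dy":0,"dz":5,"roll":0},{"claw":-1,"dx":2.4,"dy":5,"dz":0,"roll":0.9},{"claw":-1,"dx":2.4,"dy":5,"dz":0,"roll":0.9},{"claw":-1,"dx":2.4,"dy":5,"dz":0,"roll":0.9},{"claw":-1,"dx":2.4,"dy":5,"dz":0,"roll":0.9},{"claw":-1,"dx":2.4,"dy":5,"dz":0,"roll":0.9},{"claw":-1,"dx":2.4,"dy":5,"dz":0,"roll":0.9},{"claw":-1,"dx":2.4,"dy":5,"dz":0,"roll":0.9}]' 20
```

```text
time_s: 2.6
eef_pos: [458.9, -257.6, 388.9]
eef_rot: [0.715, 0.699, 0.0, 0.0]
wrist_force: [-0.1, -0.8, -0.2]
width: 0.5
gripper_force: 0.0
```

```bash
python3 - <<'E'
from h import *
for n in("scene","wrist"):
    p=arm.snapshot(n);cv2.imwrite(f"pics/{n}1.png",p["color"][:,:,::-1])
    if n=="wrist": print(np.round(p["T"],2).tolist(),np.round(p["K"],1).tolist(),(p["z_map"]>0).mean())
    for t in("lever","rider_index","rider_tab","spice","small_jar","loose_lid"):
        for r in arm.masks_of(p,t)[:2]: print(n,t,round(r["confidence"],2),np.round(r["at"]),r["mask"].sum())
a=cv2.imread("pics/scene1.png")[120:360,240:500];b=cv2.imread("pics/wrist1.png")
cv2.imwrite("pics/c1.png",cv2.hconcat([cv2.resize(a,(360,332)),cv2.resize(b,(440,332))]))
E
```

```text
scene lever 0.67 [208. 359.] 609
scene rider_tab 0.26 [206. 355.] 491
scene small_jar 0.65 [314. 297.] 793
scene loose_lid 0.57 [299. 344.] 394
scene loose_lid 0.39 [205. 356.] 445
[[1.0, -0.03, -0.01, 460.65], [-0.03, -0.96, -0.27, -191.54], [0.0, 0.27, -0.96, 535.83], [0.0, 0.0, 0.0, 1.0]] [[371.6, 0.0, 321.0], [0.0, 371.6, 236.4], [0.0, 0.0, 1.0]] 0.9715169270833334
wrist lever 0.57 [ 89. 398.] 6818
wrist rider_index 0.93 [176. 312.] 667
wrist rider_tab 0.71 [173. 311.] 682
wrist loose_lid 0.75 [ 63. 305.] 1525
```

View pics/c1.png

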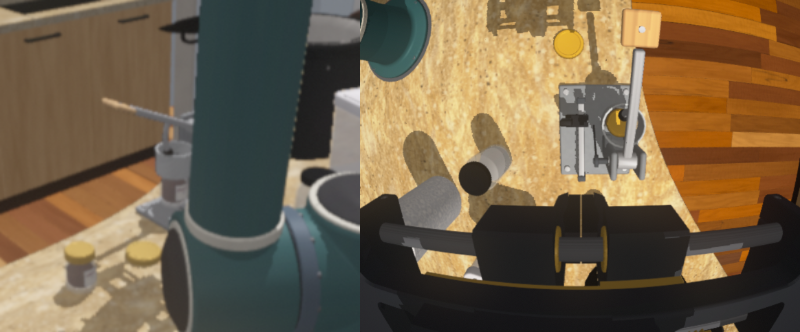

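The wrist view shows the pad at top right of the press, the black rider at about image pixel (312,175) near the +y end of the scale bar, and the loose lid at about (305,63). Next I'll localise the pad and rider with the fisheye model.

```bash
cat >> h.py <<'E'
def wpts(p,mask):
    z=p["z_map"];K=np.array(p["K"]);T=np.array(p["T"])
    v,u=np.nonzero(mask&(z>0));d=z[v,u]
    a=np.c_[u-K[0,2],v-K[1,2]]/K[0,0];r=np.hypot(*a.T)+1e-9
    c=np.c_[a*(np.tan(r)/r)[:,None]*d[:,None],d]
    return c@T[:3,:3].T+T[:3,3],p["color"][v,u].astype(int)
E
python3 - <<'E'
from h import *
p=arm.snapshot("wrist")
m=arm.masks_of(p,"lever")[0]["mask"]
P,c=wpts(p,m);w=P[(c[:,0]-c[:,2]>50)&(P[:,2]>150)&(P[:,1]>-160)]
print("pad",len(w),w.mean(0),np.percentile(w,[1,99],axis=0))
g=P[(c[:,0]-c[:,2]<30)&(P[:,2]>150)&(P[:,1]<-145)];print("arm",cv2.fitLine(g.astype(np.float32),cv2.DIST_HUBER,0,.01,.01).ravel())
m=arm.masks_of(p,"rider_index")[0]["mask"];P,c=wpts(p,m)
print("rider",np.percentile(P,[2,50,98],axis=0))
for lo in range(0,130,12):
    s=P[(P[:,2]>lo)&(P[:,2]<=lo+12)]
    if len(s)>4: print(lo,len(s),np.round(s.mean(0)),np.round(s.min(0)),np.round(s.max(0)))
A,c=wpts(p,np.ones((480,640),bool))
b=A[(abs(A[:,2]-12)<3)&(A[:,0]>400)&(A[:,0]<580)&(A[:,1]>-380)&(A[:,1]<-160)&(abs(c[:,0]-c[:,2])[:]<20)]
print("base",len(b),cv2.minAreaRect(b[:,:2].astype(np.float32)))
n=A[(A[:,0]>395)&(A[:,0]<480)&(A[:,1]>-370)&(A[:,1]<-170)&(A[:,2]>20)]
for lo in range(20,200,10):
    s=n[(n[:,2]>lo)&(n[:,2]<=lo+10)]
    if len(s)>3: print(lo,len(s),np.round(s.min(0)),np.round(s.max(0)))
E
```

```text
pad 2939 [ 530.58245096 -116.92637727  246.7223893 ] [[ 509.29996598 -137.32038065  235.37910468]
 [ 553.43747056  -96.2494939   255.53628463]]
arm [ 3.3769425e-02  9.0664792e-01  4.2053434e-01  5.2765076e+02
 -2.1903711e+02  2.0009698e+02]
rider [[ 425.71755178 -254.88061079   51.39058211]
 [ 449.05049168 -243.05606617   54.24001136]
 [ 471.06811641 -233.5809818    90.6477185 ]]
48 426 [ 455. -244.   54.] [ 431. -256.   51.] [ 472. -233.   58.]
60 24 [ 447. -242.   65.] [ 429. -248.   61.] [ 472. -238.   71.]
72 12 [ 435. -238.   77.] [ 427. -240.   75.] [ 442. -238.   79.]
84 152 [ 434. -244.   89.] [ 424. -250.   84.] [ 443. -238.   92.]
base 7062 ((487.9656677246094, -270.81756591796875), (188.177001953125, 146.2718505859375), 89.12944793701172)
20 5 [ 451. -359.   24.] [ 465. -357.   29.]
30 20 [ 449. -360.   31.] [ 465. -201.   40.]
40 957 [ 449. -368.   40.] [ 467. -201.   48.]
50 476 [ 423. -257.   50.] [ 474. -233.   58.]
60 27 [ 425. -247.   61.] [ 472. -238.   68.]
70 17 [ 424. -248.   70.] [ 443. -238.   79.]
80 130 [ 422. -251.   84.] [ 443. -238.   90.]
90 40 [ 423. -249.   90.] [ 441. -239.   92.]
120 5 [ 480. -283.  125.] [ 480. -278.  127.]
150 14 [ 477. -304.  156.] [ 479. -286.  160.]
160 44 [ 477. -303.  160.] [ 480. -287.  167.]
```

```bash
python3 -m inch '[{"claw":-1,"dx":1.8,"dy":3.6,"dz":0,"roll":0},{"claw":-1,"dx":1.8,"dy":3.6,"dz":0,"roll":0},{"claw":-1,"dx":1.8,"dy":3.6,"dz":0,"roll":0},{"claw":-1,"dx":1.8,"dy":3.6,"dz":0,"roll":0},{"claw":-1,"dx":0,"dy":0,"dz":-2.5,"roll":0},{"claw":-1,"dx":0,"dy":0,"dz":-2.5,"roll":0},{"claw":-1,"dx":0,"dy":0,"dz":-2.5,"roll":0},{"claw":-1,"dx":0,"dy":0,"dz":-2.5,"roll":0},{"claw":-1,"dx":0,"dy":0,"dz":-2.0,"roll":0},{"claw":-1,"dx":0,"dy":0,"dz":-0.5,"roll":0}]'
python3 -c "
from h import *
print(arm.observe()['qpos'])"
```

```text
time_s: 4.7
eef_pos: [529.6, -115.1, 262.0]
eef_rot: [0.716, 0.698, -0.001, -0.001]
wrist_force: [0.4, 0.5, -0.6]
width: 0.6
gripper_force: 0.0
[-2.59927582e-01 -6.57638643e-04  1.85825089e+00 -4.09558105e-05
  1.28671892e+00 -2.33530164e-01]
```

```bash
python3 -m inch '[{"claw":-1,"dx":0,"dy":0,"dz":-0.6,"roll":0},{"claw":-1,"dx":0,"dy":0,"dz":-0.6,"roll":0},{"claw":-1,"dx":0,"dy":0.1,"dz":-0.6,"roll":0},{"claw":-1,"dx":0,"dy":0.1,"dz":-0.6,"roll":0},{"claw":-1,"dx":0,"dy":0.1,"dz":-0.5,"roll":0},{"claw":-1,"dx":0,"dy":0.1,"dz":-0.5,"roll":0},{"claw":-1,"dx":0,"dy":0.1,"dz":-0.5,"roll":0},{"claw":-1,"dx":0,"dy":0.1,"dz":-0.5,"roll":0},{"claw":-1,"dx":0,"dy":0.1,"dz":-0.4,"roll":0},{"claw":-1,"dx":0,"dy":0.1,"dz":-0.2,"roll":0}]'
```

```text
time_s: 5.95
eef_pos: [530.4, -107.4, 213.3]
eef_rot: [0.716, 0.698, -0.0, 0.0]
wrist_force: [-0.4, -2.3, 1.9]
width: 0.3
gripper_force: 0.7
```

```bash
python3 -m inch '[{"claw":-1,"dx":0,"dy":0.1,"dz":-0.1,"roll":0},{"claw":-1,"dx":0,"dy":0,"dz":-0.1,"roll":0},{"claw":-1,"dx":0,"dy":0,"dz":-0.1,"roll":0},{"claw":-1,"dx":0,"dy":0,"dz":-0.1,"roll":0},{"claw":-1,"dx":0,"dy":0,"dz":-0.1,"roll":0},{"claw":-1,"dx":0,"dy":0,"dz":-0.1,"roll":0},{"claw":-1,"dx":0,"dy":0,"dz":0,"roll":0},{"claw":-1,"dx":0,"dy":0,"dz":0,"roll":0},{"claw":-1,"dx":0,"dy":0,"dz":0,"roll":0},{"claw":-1,"dx":0,"dy":0,"dz":0,"roll":0}]'
```

```text
time_s: 7.2
eef_pos: [530.4, -106.3, 207.6]
eef_rot: [0.716, 0.698, -0.0, -0.0]
wrist_force: [1.1, 0.4, 0.6]
width: 0.4
gripper_force: 0.3
```

```bash
python3 -c "
from h import *
print(arm.observe()['wrist_force'])"
```

```text
[1.1478228  0.39299082 0.60184475]
```

```bash
python3 -m inch '[{"claw":-1,"dx":0,"dy":0.1,"dz":-0.1,"roll":0},{"claw":-1,"dx":0,"dy":0,"dz":-0.1,"roll":0},{"claw":-1,"dx":0,"dy":0,"dz":-0.1,"roll":0},{"claw":-1,"dx":0,"dy":0,"dz":-0.1,"roll":0},{"claw":-1,"dx":0,"dy":0,"dz":-0.1,"roll":0},{"claw":-1,"dx":0,"dy":0,"dz":-0.1,"roll":0},{"claw":-1,"dx":0,"dy":0,"dz":0,"roll":0},{"claw":-1,"dx":0,"dy":0,"dz":0,"roll":0},{"claw":-1,"dx":0,"dy":0,"dz":0,"roll":0},{"claw":-1,"dx":0,"dy":0,"dz":0,"roll":0}]'
```

```text
time_s: 8.45
eef_pos: [530.4, -105.3, 201.6]
eef_rot: [0.716, 0.698, -0.0, -0.0]
wrist_force: [-0.1, 0.5, 0.0]
width: 0.3
gripper_force: 0.2
```

```bash
python3 -m inch '[{"claw":-1,"dx":0,"dy":0.1,"dz":-0.1,"roll":0},{"claw":-1,"dx":0,"dy":0,"dz":-0.1,"roll":0},{"claw":-1,"dx":0,"dy":0,"dz":-0.1,"roll":0},{"claw":-1,"dx":0,"dy":0,"dz":-0.1,"roll":0},{"claw":-1,"dx":0,"dy":0,"dz":-0.1,"roll":0},{"claw":-1,"dx":0,"dy":0,"dz":-0.1,"roll":0},{"claw":-1,"dx":0,"dy":0,"dz":0,"roll":0},{"claw":-1,"dx":0,"dy":0,"dz":0,"roll":0},{"claw":-1,"dx":0,"dy":0,"dz":0,"roll":0},{"claw":-1,"dx":0,"dy":0,"dz":0,"roll":0}]'
```

```text
time_s: 9.7
eef_pos: [530.4, -104.3, 195.6]
eef_rot: [0.716, 0.698, -0.0, -0.0]
wrist_force: [-0.1, -0.0, 0.0]
width: 0.5
gripper_force: 0.2
```

```bash
python3 -m inch '[{"claw":-1,"dx":0,"dy":0,"dz":-0.1,"roll":0},{"claw":-1,"dx":0,"dy":0,"dz":-0.1,"roll":0},{"claw":-1,"dx":0,"dy":0,"dz":-0.1,"roll":0},{"claw":-1,"dx":0,"dy":0,"dz":-0.1,"roll":0},{"claw":-1,"dx":0,"dy":0,"dz":-0.1,"roll":0},{"claw":-1,"dx":0,"dy":0,"dz":0,"roll":0},{"claw":-1,"dx":0,"dy":0,"dz":0,"roll":0},{"claw":-1,"dx":0,"dy":0,"dz":0,"roll":0},{"claw":-1,"dx":0,"dy":0,"dz":0,"roll":0},{"claw":-1,"dx":0,"dy":0,"dz":0,"roll":0}]'
```

```text
time_s: 10.95
eef_pos: [530.4, -104.3, 190.6]
eef_rot: [0.716, 0.698, -0.0, -0.0]
wrist_force: [-0.3, 0.6, -0.7]
width: 0.2
gripper_force: 0.2
```

```bash
python3 -m inch '[{"claw":-1,"dx":0,"dy":0,"dz":-0.1,"roll":0},{"claw":-1,"dx":0,"dy":0,"dz":-0.1,"roll":0},{"claw":-1,"dx":0,"dy":0,"dz":-0.1,"roll":0},{"claw":-1,"dx":0,"dy":0,"dz":-0.1,"roll":0},{"claw":-1,"dx":0,"dy":0,"dz":-0.1,"roll":0},{"claw":-1,"dx":0,"dy":0,"dz":-0.05,"roll":0},{"claw":-1,"dx":0,"dy":0,"dz":-0.05,"roll":0},{"claw":-1,"dx":0,"dy":0,"dz":-0.05,"roll":0},{"claw":-1,"dx":0,"dy":0,"dz":-0.05,"roll":0},{"claw":-1,"dx":0,"dy":0,"dz":-0.05,"roll":0}]'; python3 - <<'E'
from h import *
p=arm.snapshot("side");cv2.imwrite("pics/s2.png",cv2.resize(p["color"][200:350,180:380,::-1],(800,600)))
E
```

```text
time_s: 12.2
eef_pos: [530.5, -104.2, 183.4]
eef_rot: [0.716, 0.698, 0.0, -0.0]
wrist_force: [-1.1, 1.8, 3.6]
width: 0.3
gripper_force: 1.6
```

View pics/s2.png

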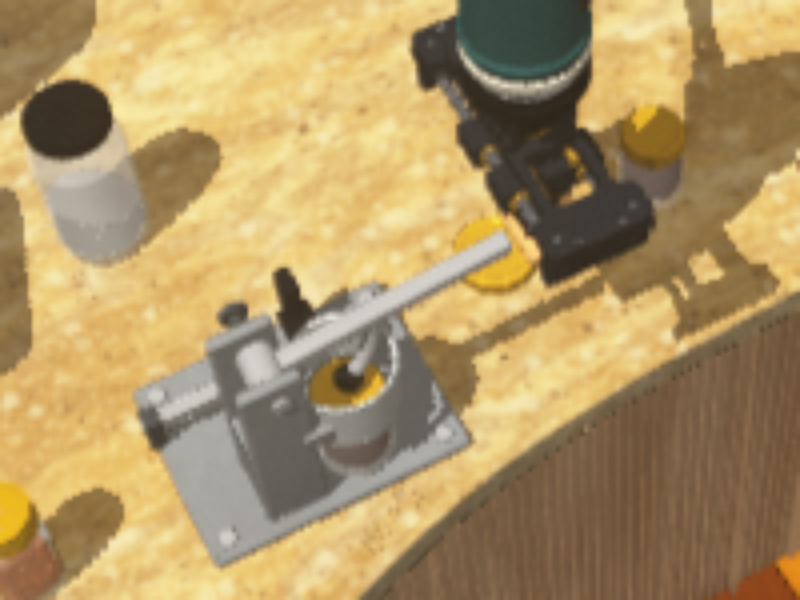

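The lever has followed the fingers down and the gripper sits on the pad. The loose lid and jars haven't moved. I'll go on in smaller steps.

```bash
python3 -m inch '[{"claw":-1,"dx":0,"dy":0,"dz":-0.05,"roll":0},{"claw":-1,"dx":0,"dy":0,"dz":-0.05,"roll":0},{"claw":-1,"dx":0,"dy":0,"dz":-0.05,"roll":0},{"claw":-1,"dx":0,"dy":0,"dz":-0.05,"roll":0},{"claw":-1,"dx":0,"dy":0,"dz":-0.05,"roll":0},{"claw":-1,"dx":0,"dy":0,"dz":-0.05,"roll":0},{"claw":-1,"dx":0,"dy":0,"dz":-0.05,"roll":0},{"claw":-1,"dx":0,"dy":0,"dz":-0.05,"roll":0},{"claw":-1,"dx":0,"dy":0,"dz":-0.05,"roll":0},{"claw":-1,"dx":0,"dy":0,"dz":-0.05,"roll":0}]'
```

```text
time_s: 13.5
eef_pos: [530.6, -103.8, 179.0]
eef_rot: [0.716, 0.698, 0.001, -0.0]
wrist_force: [-2.4, 3.9, 8.2]
width: 0.3
gripper_force: 4.1
```

```bash
python3 -m inch '[{"claw":-1,"dx":0,"dy":0,"dz":-0.05,"roll":0},{"claw":-1,"dx":0,"dy":0,"dz":-0.05,"roll":0},{"claw":-1,"dx":0,"dy":0,"dz":-0.05,"roll":0},{"claw":-1,"dx":0,"dy":0,"dz":-0.05,"roll":0},{"claw":-1,"dx":0,"dy":0,"dz":0,"roll":0},{"claw":-1,"dx":0,"dy":0,"dz":0,"roll":0},{"claw":-1,"dx":0,"dy":0,"dz":0,"roll":0},{"claw":-1,"dx":0,"dy":0,"dz":0,"roll":0},{"claw":-1,"dx":0,"dy":0,"dz":0,"roll":0},{"claw":-1,"dx":0,"dy":0,"dz":0,"roll":0}]'
```

```text
time_s: 14.75
eef_pos: [530.6, -103.6, 177.4]
eef_rot: [0.716, 0.698, 0.001, -0.0]
wrist_force: [-2.2, 4.8, 10.9]
width: 0.7
gripper_force: 4.8
```

```bash
python3 -m inch '[{"claw":-1,"dx":0,"dy":0,"dz":0.1,"roll":0},{"claw":-1,"dx":0,"dy":0,"dz":0.2,"roll":0},{"claw":-1,"dx":0,"dy":0,"dz":0.4,"roll":0},{"claw":-1,"dx":0,"dy":0,"dz":1,"roll":0},{"claw":-1,"dx":0,"dy":0,"dz":2,"roll":0},{"claw":-1,"dx":0,"dy":0,"dz":3,"roll":0},{"claw":-1,"dx":0,"dy":0,"dz":3,"roll":0},{"claw":0,"dx":-2.0,"dy":-2.0,"dz":1,"roll":0.9},{"claw":0,"dx":-2.0,"dy":-2.0,"dz":0,"roll":0.9},{"claw":0,"dx":-2.0,"dy":-2.0,"dz":0,"roll":0.9}]'
python3 - <<'E'
from h import *
p=arm.snapshot("side");
A=pts(p);A=A[(A[:,0]>330)&(A[:,0]<640)&(A[:,1]>-520)&(A[:,1]<-120)&(A[:,2]>60)&(A[:,2]<260)]
h,_,_=np.histogram2d(A[:,0],A[:,1],bins=[np.arange(330,641,20),np.arange(-520,-119,20)])
import sys
M=np.zeros_like(h)
for a in A:
    i,j=int((a[0]-330)//20),int((a[1]+520)//20)
    if i<M.shape[0] and j<M.shape[1]: M[i,j]=max(M[i,j],a[2])
np.set_printoptions(linewidth=200);print(M.astype(int))
E
```

```text
time_s: 16.0
eef_pos: [469.7, -165.2, 283.6]
eef_rot: [0.531, 0.847, -0.0, 0.0]
wrist_force: [0.4, 0.5, 0.3]
width: 28.4
gripper_force: 0.0
[[214 194   0   0   0   0   0   0   0   0   0   0   0   0   0   0   0   0   0   0]
 [211   0   0   0   0   0   0   0   0   0   0   0   0   0   0   0   0   0   0   0]
 [212   0   0   0   0   0   0   0   0   0   0   0   0   0   0   0   0   0   0   0]
 [  0   0   0   0   0   0   0   0   0   0   0   0   0   0   0   0   0   0   0   0]
 [  0   0   0   0   0   0   0   0   0   0   0   0   0  94  83   0   0   0   0   0]
 [  0   0   0   0   0   0   0   0   0   0   0   0   0  96  89   0   0   0   0   0]
 [  0   0   0   0   0   0   0   0   0   0   0   0   0   0   0   0   0   0   0   0]
 [  0 100 104   0   0   0   0   0   0   0 165 168   0   0   0   0   0   0   0   0]
 [  0 104 105 105   0   0   0   0   0 176 178 178 175 129 126   0   0   0   0   0]
 [  0 106 105 105   0   0   0   0   0 177 181 178 168 169 171 174 176 177 179 181]
 [  0   0   0   0   0   0   0   0   0 175 178 178 168 169 173 173 176 179 179 184]
 [230   0   0   0   0   0   0   0   0 174 180 181 171 128 128 127   0   0   0   0]
 [235 223   0   0   0   0   0   0   0   0   0   0   0   0   0   0   0   0   0   0]
 [234 232   0   0   0   0   0   0   0   0   0   0   0   0   0   0   0   0   0   0]
 [237 232   0   0   0   0   0   0   0   0   0   0   0   0   0   0   0   0   0   0]]
```

```bash
python3 -m inch '[{"claw":0,"dx":-0.6,"dy":-1.2,"dz":0,"roll":0.9},{"claw":0,"dx":-0.6,"dy":-1.2,"dz":0,"roll":0.9},{"claw":0,"dx":-0.6,"dy":-1.2,"dz":0,"roll":0.9},{"claw":0,"dx":-0.6,"dy":-1.2,"dz":0,"roll":0.9},{"claw":0,"dx":-0.6,"dy":-1.2,"dz":0,"roll":0.9},{"claw":0,"dx":-0.6,"dy":-1.2,"dz":0,"roll":0.9},{"claw":0,"dx":-0.6,"dy":-0.6,"dz":0,"roll":0.9},{"claw":0,"dx":0,"dy":0,"dz":-2,"roll":0},{"claw":0,"dx":0,"dy":0,"dz":-2,"roll":0},{"claw":0,"dx":0,"dy":0,"dz":-2,"roll":0}]' 8
python3 - <<'E'
from h import *
print(arm.observe()["qpos"])
p=arm.snapshot("wrist");cv2.imwrite("pics/w3.png",p["color"][:,:,::-1])
for t in("rider_index","rider_tab","pointer_tip"):
  for r in arm.masks_of(p,t)[:1]:
    P,c=wpts(p,r["mask"]);print(t,round(r["confidence"],2),r["at"],np.round(np.percentile(P,[2,50,98],axis=0)).tolist())
    tp=P[P[:,2]>80];print("top",np.round(np.percentile(tp,[2,50,98],axis=0)).tolist() if len(tp) else 0)
E
```

```text
time_s: 17.3
eef_pos: [428.4, -242.4, 222.7]
eef_rot: [0.014, 1.0, -0.0, -0.0]
wrist_force: [0.0, 0.0, -0.0]
width: 44.0
gripper_force: 0.0
[-5.65317149e-01 -7.49351819e-02  2.00310876e+00 -3.75583032e-04
  1.21338297e+00 -2.10771915e+00]
rider_index 0.98 [234.8, 321.7] [[421.0, -257.0, 51.0], [442.0, -245.0, 54.0], [471.0, -233.0, 90.0]]
top [[422.0, -251.0, 82.0], [431.0, -245.0, 89.0], [441.0, -238.0, 91.0]]
pointer_tip 0.57 [392.3, 321.2] [[501.0, -304.0, 80.0], [525.0, -246.0, 167.0], [542.0, -188.0, 174.0]]
top [[519.0, -304.0, 105.0], [525.0, -246.0, 167.0], [541.0, -189.0, 174.0]]
```

View pics/w3.png

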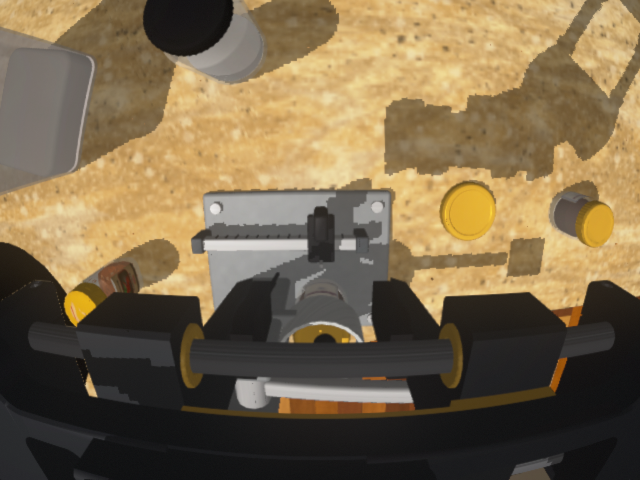

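The wrist view shows the rider at (320,235) on the bar. The fingers hide the pointer, so I'll check the scene camera for it.

```bash
python3 - <<'E'
from h import *
p=arm.snapshot("scene");cv2.imwrite("pics/s3.png",cv2.resize(p["color"][170:290,290:450,::-1],(800,600),interpolation=cv2.INTER_CUBIC))
q=arm.snapshot("side")
for n,pp in(("scene",p),("side",q)):
  for r in arm.masks_of(pp,"lever")[:1]:
    P=pts(pp,r["mask"]);print(n,round(r["confidence"],2),np.round(np.percentile(P,[2,50,98],axis=0)).tolist())
    g=P[(P[:,1]>-265)&(P[:,1]<-155)&(P[:,2]>155)];print(len(g),cv2.fitLine(g.astype(np.float32),cv2.DIST_HUBER,0,.01,.01).ravel() if len(g)>5 else 0)
    g=P[(P[:,1]>-150)&(P[:,2]>150)];print("pad",g.mean(0))
E
```

```text
scene 0.75 [[508.0, -289.0, 108.0], [525.0, -174.0, 170.0], [555.0, -73.0, 183.0]]
199 [ 1.8705573e-02  9.9561965e-01  9.1605864e-02  5.2403406e+02
 -2.0870384e+02  1.6620909e+02]
pad [515.57367081 -95.31860484 183.42996919]
side 0.64 [[484.0, -305.0, 101.0], [533.0, -197.0, 170.0], [553.0, -78.0, 185.0]]
254 [ 1.7969258e-02  9.9339378e-01  1.1333961e-01  5.3295844e+02
 -2.1017297e+02  1.6906929e+02]
pad [ 534.50069267 -105.15146067  179.59830141]
```

View pics/s3.png

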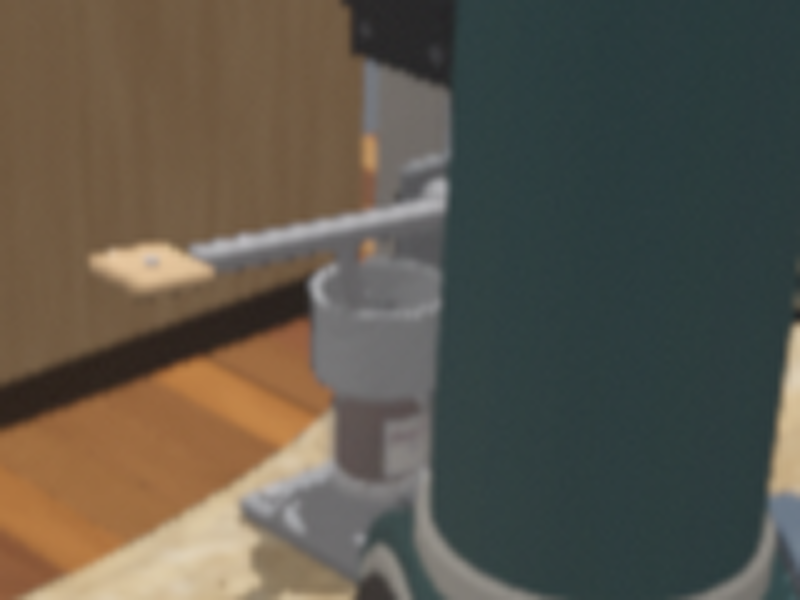

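```bash
python3 -m inch '[{"claw":0,"dx":0,"dy":-0.2,"dz":-3,"roll":0},{"claw":0,"dx":0,"dy":0,"dz":-3,"roll":0},{"claw":0,"dx":0,"dy":0,"dz":-3,"roll":0},{"claw":0,"dx":0,"dy":0,"dz":-3,"roll":0},{"claw":0,"dx":0,"dy":0,"dz":-2,"roll":0},{"claw":0,"dx":0,"dy":0,"dz":-1,"roll":0},{"claw":-0.8,"dx":0,"dy":0,"dz":0,"roll":0},{"claw":-0.8,"dx":0,"dy":0,"dz":0,"roll":0},{"claw":-0.8,"dx":0,"dy":0,"dz":0,"roll":0},{"claw":-0.8,"dx":0,"dy":0,"dz":0,"roll":0}]' 8
```

```text
time_s: 18.95
eef_pos: [429.1, -244.6, 74.2]
eef_rot: [0.013, 1.0, -0.0, 0.001]
wrist_force: [1.1, 0.8, 2.5]
width: 11.8
gripper_force: 8.0
```

```bash
python3 -m inch '[{"claw":-0.8,"dx":0,"dy":-1,"dz":0,"roll":0},{"claw":-0.8,"dx":0,"dy":-1,"dz":0,"roll":0},{"claw":-0.8,"dx":0,"dy":-1,"dz":0,"roll":0},{"claw":-0.8,"dx":-0.1,"dy":-1,"dz":0,"roll":0},{"claw":-0.8,"dx":0,"dy":-1,"dz":0,"roll":0},{"claw":-0.8,"dx":0,"dy":-1,"dz":0,"roll":0},{"claw":-0.8,"dx":0,"dy":-1,"dz":0,"roll":0},{"claw":-0.8,"dx":0,"dy":-1,"dz":0,"roll":0},{"claw":-0.8,"dx":0,"dy":-0.4,"dz":0,"roll":0},{"claw":-0.8,"dx":0,"dy":0,"dz":0,"roll":0}]'
python3 - <<'E'
from h import *
p=arm.snapshot("wrist");cv2.imwrite("pics/w4.png",cv2.resize(p["color"][180:360,220:420,::-1],(666,600),interpolation=cv2.INTER_CUBIC))
E
```

```text
time_s: 20.2
eef_pos: [427.4, -330.1, 74.1]
eef_rot: [0.013, 1.0, -0.001, 0.0]
wrist_force: [-2.1, -1.4, 6.5]
width: 12.0
gripper_force: 8.0
```

View pics/w4.png

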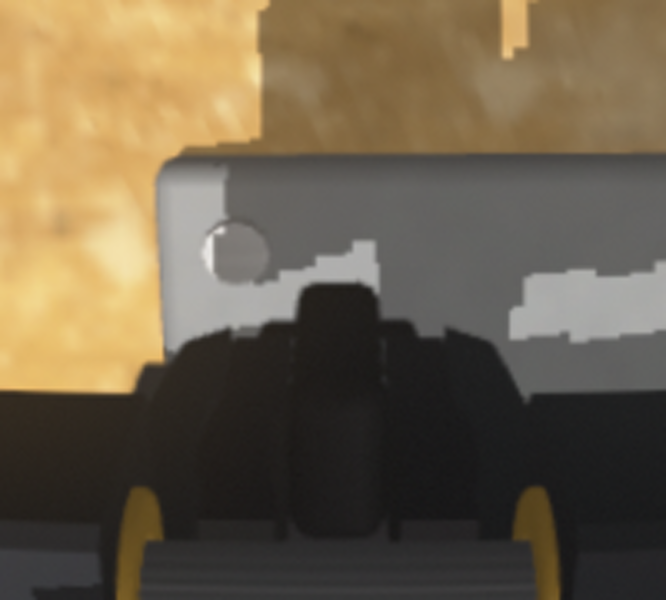

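```bash
python3 -m inch '[{"claw":0,"dx":0,"dy":0,"dz":0,"roll":0},{"claw":0,"dx":0,"dy":0,"dz":0,"roll":0},{"claw":0,"dx":0,"dy":0,"dz":0,"roll":0},{"claw":0,"dx":0,"dy":0,"dz":1,"roll":0},{"claw":0,"dx":0,"dy":0,"dz":2,"roll":0},{"claw":0,"dx":-1,"dy":0,"dz":3,"roll":0},{"claw":0.5,"dx":-1,"dy":0,"dz":3,"roll":0},{"claw":0.5,"dx":-1,"dy":0,"dz":3,"roll":0},{"claw":0.5,"dx":-1,"dy":0,"dz":1,"roll":0},{"claw":0.5,"dx":0,"dy":0,"dz":0,"roll":0}]'
python3 - <<'E'
from h import *
p=arm.snapshot("wrist");cv2.imwrite("pics/w5.png",cv2.resize(p["color"][180:360,200:440,::-1],(800,600),interpolation=cv2.INTER_CUBIC))
P,c=wpts(p,np.ones((480,640),bool))
k=(P[:,0]>455)&(P[:,0]<488)&(P[:,1]>-370)&(P[:,1]<-280)&(P[:,2]>48)&(P[:,2]<150)
for a,b in zip(P[k][::3],c[k][::3]): print(np.round(a).astype(int),b)
E
```

```text
time_s: 21.5
eef_pos: [387.2, -328.5, 203.9]
eef_rot: [0.014, 1.0, -0.001, 0.001]
wrist_force: [0.0, 0.6, -0.3]
width: 66.5
gripper_force: 0.0
[ 456 -344   52] [141 138 134]
[ 455 -325   53] [51 47 46]
[ 455 -322   53] [48 46 44]
[ 456 -344   53] [86 83 80]
[ 456 -341   53] [56 51 48]
[ 456 -338   54] [49 44 40]
[ 456 -324   54] [51 46 46]
[ 456 -322   54] [49 46 44]
[ 457 -343   54] [57 52 49]
[ 457 -340   54] [54 48 46]
[ 457 -337   53] [52 48 44]
[ 457 -328   55] [50 47 44]
[ 457 -325   54] [52 48 47]
[ 457 -322   55] [49 46 44]
[ 458 -344   53] [79 76 72]
[ 458 -341   53] [54 50 47]
[ 457 -338   55] [53 49 45]
[ 458 -336   52] [52 48 45]
[ 458 -333   53] [52 47 46]
[ 458 -330   54] [51 47 44]
[ 458 -328   53] [51 48 45]
[ 458 -325   54] [52 48 47]
[ 458 -322   54] [49 46 44]
[ 459 -344   53] [76 73 70]
[ 459 -341   54] [55 50 47]
[ 459 -338   54] [53 49 46]
[ 459 -336   54] [52 48 46]
[ 459 -333   53] [52 48 47]
[ 459 -330   53] [51 48 45]
[ 459 -328   54] [51 49 45]
[ 459 -325   54] [51 48 47]
[ 459 -322   53] [49 46 44]
[ 460 -344   53] [76 73 70]
[ 460 -341   54] [54 49 47]
[ 
[... 3944 characters left out ...]

[ 480 -290   93] [26 25 23]
[ 480 -288   92] [24 23 23]
[ 480 -291   94] [32 31 30]
[ 481 -289   93] [30 29 28]
[ 481 -286   94] [36 35 35]
[ 479 -296  143] [38 37 36]
[ 480 -293  142] [33 32 32]
[ 481 -297  142] [40 38 37]
[ 480 -295  144] [24 22 23]
[ 481 -293  143] [24 22 22]
[ 481 -297  143] [39 39 37]
[ 480 -295  145] [28 26 26]
[ 479 -293  146] [27 25 25]
[ 479 -299  147] [45 44 44]
[ 478 -297  148] [35 34 34]
[ 478 -295  149] [37 36 36]
[ 479 -293  148] [35 34 34]
[ 478 -300  149] [41 40 40]
[ 478 -298  149] [37 37 37]
[ 478 -296  149] [37 36 37]
[ 478 -294  149] [38 36 37]
[ 479 -292  149] [37 37 37]
[ 480 -289  148] [44 44 43]
[ 478 -299  150] [37 36 35]
[ 479 -291  150] [36 36 36]
```

View pics/w5.png

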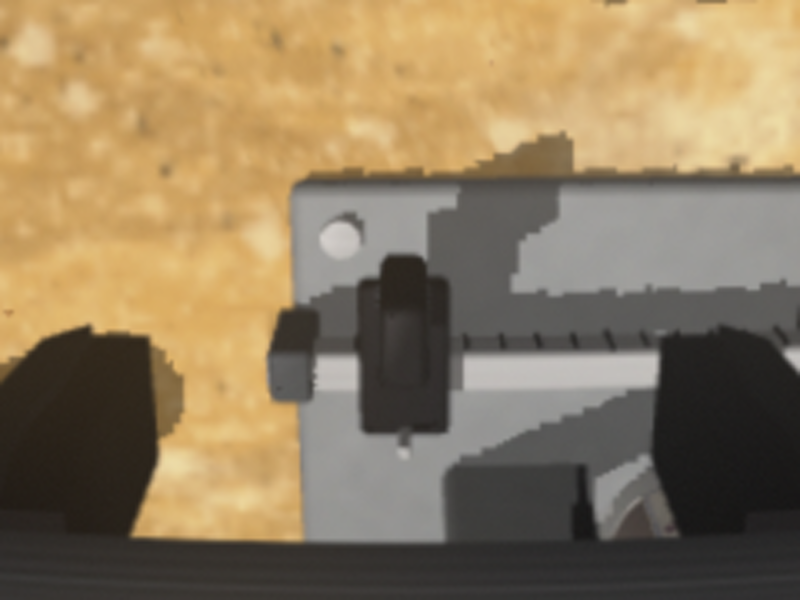

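The pointer stands at about (583,500) in the crop, with its tip at y≈-285. The rider's fin is at (404,450), y≈-333, so the pointer hung to +y at the start. The rider has to go back about 48 mm.

```bash
python3 -m inch '[{"claw":0,"dx":1,"dy":0,"dz":-1,"roll":0},{"claw":0,"dx":1,"dy":-0.1,"dz":-2,"roll":0},{"claw":0,"dx":1,"dy":-0.1,"dz":-2,"roll":0},{"claw":0,"dx":1,"dy":0,"dz":-3,"roll":0},{"claw":0,"dx":0,"dy":0,"dz":-3,"roll":0},{"claw":0,"dx":0,"dy":0,"dz":-2,"roll":0},{"claw":-0.8,"dx":0,"dy":0,"dz":0,"roll":0},{"claw":-0.8,"dx":0,"dy":0,"dz":0,"roll":0},{"claw":-0.8,"dx":0,"dy":0,"dz":0,"roll":0},{"claw":-0.8,"dx":0,"dy":0,"dz":0,"roll":0}]' 8
```

```text
time_s: 22.8
eef_pos: [428.2, -330.8, 74.2]
eef_rot: [0.013, 1.0, -0.001, 0.001]
wrist_force: [1.0, -0.0, -0.4]
width: 11.7
gripper_force: 8.0
```

```bash
python3 -m inch '[{"claw":-0.8,"dx":0,"dy":0.8,"dz":0,"roll":0},{"claw":-0.8,"dx":0,"dy":0.8,"dz":0,"roll":0},{"claw":-0.8,"dx":0.05,"dy":0.8,"dz":0,"roll":0},{"claw":-0.8,"dx":0,"dy":0.8,"dz":0,"roll":0},{"claw":-0.8,"dx":0,"dy":0.8,"dz":0,"roll":0},{"claw":-0.8,"dx":0,"dy":0.4,"dz":0,"roll":0},{"claw":-0.8,"dx":0,"dy":0.3,"dz":0,"roll":0},{"claw":-0.8,"dx":0,"dy":0,"dz":0,"roll":0},{"claw":-0.8,"dx":0,"dy":0,"dz":0,"roll":0},{"claw":-0.8,"dx":0,"dy":0,"dz":0,"roll":0}]'
python3 -m inch '[{"claw":0,"dx":0,"dy":0,"dz":0,"roll":0},{"claw":0,"dx":0,"dy":0,"dz":0,"roll":0},{"claw":0,"dx":0,"dy":0,"dz":0,"roll":0},{"claw":0,"dx":0,"dy":0,"dz":1,"roll":0},{"claw":0,"dx":0,"dy":0,"dz":2,"roll":0},{"claw":0,"dx":-1,"dy":0,"dz":3,"roll":0},{"claw":0.5,"dx":-1,"dy":0,"dz":3,"roll":0},{"claw":0.5,"dx":-1,"dy":0,"dz":3,"roll":0},{"claw":0.5,"dx":-1,"dy":0,"dz":1,"roll":0},{"claw":0.5,"dx":0,"dy":0,"dz":0,"roll":0}]'
python3 - <<'E'
from h import *
p=arm.snapshot("wrist");cv2.imwrite("pics/w6.png",cv2.resize(p["color"][180:360,200:440,::-1],(800,600),interpolation=cv2.INTER_CUBIC))
P,c=wpts(p,np.ones((480,640),bool))
k=(P[:,0]>466)&(P[:,0]<488)&(P[:,1]>-310)&(P[:,1]<-270)&(P[:,2]>57)&(P[:,2]<150)
f=P[k&(P[:,0]<475)&(P[:,2]<72)];t=P[k&(P[:,0]>=476)&(P[:,2]<130)]
print("fin",len(f),f.mean(0),np.median(f[:,1]))
for lo in range(55,130,10):
    s=t[(t[:,2]>=lo)&(t[:,2]<lo+10)]
    if len(s):print(lo,len(s),s.mean(0))
E
```

```text
time_s: 24.05
eef_pos: [429.0, -283.0, 74.0]
eef_rot: [0.013, 1.0, -0.0, 0.001]
wrist_force: [3.4, 0.3, 6.4]
width: 11.7
gripper_force: 8.0
time_s: 25.3
eef_pos: [387.7, -283.5, 203.8]
eef_rot: [0.014, 1.0, -0.0, 0.001]
wrist_force: [0.4, 1.1, 0.3]
width: 66.1
gripper_force: 0.0
fin 22 [ 469.87125953 -284.79668731   63.7086058 ] -284.82260619464205
55 16 [ 480.34656043 -285.01639773   61.78882028]
65 16 [ 480.27644285 -285.92830078   70.75977158]
75 38 [ 479.89711473 -287.28185292   80.47506198]
85 52 [ 479.86093618 -288.21179589   89.73935652]
```

View pics/w6.png

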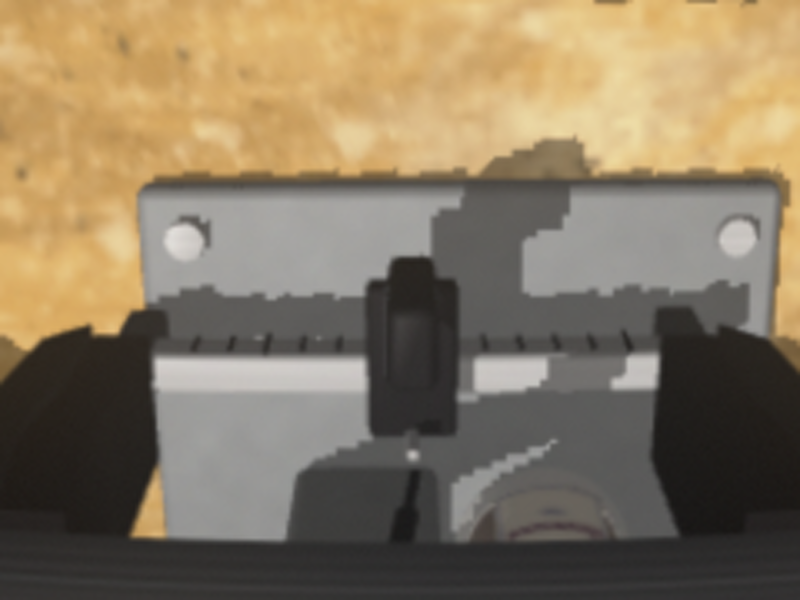

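The fin at (413,455) lines up with the pointer's tip at (415,472), within about 1 mm. The gripper is clear, so I'm handing in.

```bash
python3 -c "
from station import arm
print(arm.hand_in())"
```

```text
the job is handed in; nothing more can be done
None
```

The job is handed in at about 25 s: I pressed the lever to about 12 N, where it turned firm, and released it. I overshot the pointer with the rider at first and slid it back, so its index now stands within about 1 mm of the pointer's tip; the robot is clear, and I touched none of the loose things.

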